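Fit the candle bracket on its stand

TASK

Turn the revolving counter display until the compartment with the brass candle bracket comes round to the middle of its open front, without lifting the bracket out first. Then take the bracket by its square hub and lower it gently, not dropping it, upright onto the dark stand so that the hub goes over the central shaft and the hole in the plate goes over the locating pin, and leave it lying flat, fully home on the seat. Leave the small framed picture and the collection tin standing where they are.

Things in the scene. Friction and masses are not known exactly. Their poses are not given: they have to be found in the camera images.
- display: Fixed counter display with a round wooden turntable, 145 mm radius, deck top 25 mm above the counter, light friction (0.08 N m), stays where left. Origin on the counter, on the vertical turning axis; -x points to its open front, +x to its rear under a clear dust hood: roof 101 to 105 mm up, from 65 to 170 mm behind the axis, 345 mm wide, clear side walls 170 mm either side of the axis.
- front_spot (a point): Point fixed to the display: the middle of its open front, where the bracket's compartment must come; on the deck surface, 25 mm above the counter, 80 mm from the turning axis, which lies along this point's +x.
- compartment (a point): Middle of the bracket's compartment on the deck, 80 mm from the axis. Three radial dividers (5 mm thick, tops 50 mm above the counter, 30 to 135 mm from the axis) stand 60 degrees either side of it and opposite; on each, 125 mm from the axis, a brass post, 14 mm thick, top 88 mm up, for pushing the deck round. As found it is under the hood at the rear, on the -y side, 2.05 to 2.45 rad from the front.
- push_post (a point): Top centre of one brass post (14 mm thick, top 88 mm above the counter, 125 mm from the axis, 60 degrees clockwise from above of the compartment): the one between bracket and open front as found. It passes clear of the hood. Pushed clockwise round the axis, it ends 60 degrees clockwise of the front when the compartment is at the front.
- bracket_hub (a point): Loose brass candle bracket, 0.2 to 0.33 kg, centre: 22 mm above its underside on the bore axis. Plate 104 (x) x 56 (y) x 8 mm, lying flat; square hub 34 x 34 mm on its middle, top 44 mm above the underside, through bore 18 mm; z up. Grip the hub on its +y and -y faces: at -x, 9 mm from the hub, is a candle cup 24 mm wide, 28 mm tall above the underside.
- bracket_hole (a point): Centre of the bracket's 14 mm through hole for the pin, at its underside, 35 mm along the bracket's +x from the bore axis (the end without the cup).
- bracket: The same bracket; origin on its underside on the bore axis, 22 mm below its hub centre; same axes.
- stand_seat (a point): Fixed dark metal stand: centre of its flat round seat (100 mm wide, 60 mm above the counter; foot 132 mm wide). Central steel shaft 12 mm thick, tapered tip, 52 mm tall above the seat. x points to the locating pin, z up. When seated, the bracket's hub centre is 22 mm straight above this point and its x axis lies along this one.
- stand_pin (a point): Foot of the locating pin, on the seat 35 mm along +x from the shaft: steel pin 8 mm thick, tapered tip, 26 mm tall.
- frame: Bystander: small framed picture standing upright, 100 mm wide, 130 mm tall; origin under the frame.
- alms_tin: Bystander: round brass collection tin with a slotted top, 104 mm wide, 122 mm tall; origin at the centre of its underside.
Mind the look-alikes: they are no part of the job. What is shaped like the bracket but blue or turquoise is not meant.

How it is judged (in metres and radians):
On the way:
1. the bracket's compartment has been brought round to the front (within 40 mm, about 29 degrees), with the bracket still lying in it (horizontal distance between compartment and front_spot below 0.04 m and horizontal distance between bracket_hub and compartment below 0.05 m and z of bracket_hub in the frame of front_spot below 0.032 m), for 0.1 s.
At the end, for the whole second after the job is handed in: The bracket rests on the stand, released and still: hub centred on the shaft within 5 mm, pin hole over the pin within 7 mm, flat within 0.06 rad and down on the seat (hub centre 22 mm above the seat, +3/-4 mm) (horizontal distance between bracket_hub and stand_seat below 0.005 m and horizontal distance between bracket_hole and stand_pin below 0.007 m and z of bracket_hub in the frame of stand_seat between 0.018 and 0.025 m and angle between bracket_hub's own z axis and vertical below 0.06 rad and linear speed of bracket below 0.02 m/s); the robot touches nothing.
It fails at once if the bracket is dropped or slammed onto the stand (faster than 0.5 m/s within 20 mm of the shaft axis and less than 60 mm above the seat) (horizontal distance between bracket_hub and stand_seat below 0.02 m and z of bracket_hub in the frame of stand_seat below 0.082 m and linear speed of bracket above 0.5 m/s).
It fails at once if the frame or the collection tin is knocked over (more than 0.4 rad) or shoved more than 40 mm (angle between any of frame, alms_tin's own z axis and vertical above 0.4 rad or distance of any of frame, alms_tin from where it was at the start of the episode above 0.04 m).
It also fails if it takes over 64 s, if anything falls off the work surface, if the arm or the gripper's body presses on something with over 40 N, if the wrist force passes 120 N, or if a joint passes its speed limit or range.

ROBOT

A 7-joint arm with a two-finger parallel gripper is mounted at the origin on the work surface. World frame = base frame: x ahead of the robot, y to its left, z up, the work surface at z = 0. Lengths are in mm, angles in rad, forces in N, time in s.
With the tool pointing down it reaches from about 350 to 900 mm from the base axis. Payload 19.9 kg.
Tool frame: the origin (TCP) lies midway between the tips of the shut fingers; the grasp point (between the pads) lies robot.grasp_offset behind it (robot.grasp_offset is the distance from the TCP to the grasp point, in mm); x points along the fingers, y is the direction in which the jaws open and shut, and the axes are right-handed (so a half turn about x gives the same grasp; the last joint's range is limited). The gripper opens to 85 mm and grips with 20 to 120 N. Pads are 22 mm wide; open, the fingers measure 114 mm over their backs; the gripper's body (76 mm by 85 mm) begins 54 mm behind the grasp point. The pads swing forward as they close: fully open they stand 13 mm farther back than shut.
Start: joints at [-1.214, 0.417, -0.01, 1.614, 0.005, 1.111, -0.053], TCP at [242.683, 575.939, 231.26] pointing down, gripper open.
Joint ranges: [-2.81, 2.81], [-0.39, 2.02], [-1.27, 1.25], [0.06, 2.57], [-1.19, 4.33], [0.19, 2], [-2.82, 2.82]. Speed limits (rad/s): [1.89, 1.89, 2.39, 2.39, 3.01, 3.01, 3.01].

INTERFACE

Orientations are given as a 3x3 rotation matrix whose columns are the frame's x, y, z axes.
In Python, from plant import robot gives the robot as it stands.
- The arm moves only by the tool send_rows, never from a script. Its argument "series" is text: rows parted by semicolons, each of 7 numbers parted by spaces: the shift along the tool's x, y, z in mm, then the turn, a rotation vector about the tool's x, y, z in rad, then the opening, from 0 (shut) to 1 (fully open). A call has 1 to 8 rows; each row shifts and turns the commanded pose from where the row before left it, along the tool's axes as they then stand; what a row does not reach is not made up. A row lasts 1/10 s, in which the tool goes at most 50 mm and 8.59 degrees, less where a joint would pass 70% of its speed; a pose out of reach is approached as far as the arm can. A call is refused whole if a number of a shift passes 50 or a number of a turn 0.15, either way. A call with a gripper value outside its range is refused whole. The fingers move at their own pace and stop on an object; the grip force is fixed at half the most. Time passes only in rows, so rows that do not move let the fingers close. It gives the time, the measured TCP pose, the force and the opening at its end, in the units of the state.
- robot.get_obs(): the state, without advancing time (a new reading comes with each control period).
- robot.grab_frame(name): name is "scene" or "top"; returns (picture, depth): 480x640x3 uint8, red, green, blue; 480x640 float32, mm along the optical axis (not along the pixel's ray), 0 where there is no reading.
- robot.calibration(name): a dict with "fx", "fy", "cx", "cy" (pixels), "k1" (the pictures are not rectified: a ray, as slopes to the right and down, at radius r is drawn at 1 + k1 r^2 times it, then the intrinsics apply), "xyz" and "orientation" of the camera in the world. Camera axes: x right, y down, z forward; pixel columns grow to the right and rows downward; lengths in mm; the calibration is good to about 2 mm. A picture is of the moment at which its call begins. calibration takes no time and is no camera call.
- robot.hand_in(): hands the job in, once; it reports no verdict.
The state is a dict: "clock": time; "joint_pos": joint angles; "dq": joint speeds; "effort": joint torques, N m; "tcp_pos": TCP position; "orientation": TCP orientation; "wrist_force": force on the tool from outside, world axes, zero at the start; "wrist_torque": the same for the moment, N m; "width": opening from 0.0 (shut) to 1.0 (fully open).
Only numpy, scipy, OpenCV 4.12 (cv2) and the standard library are available. Lean on these libraries where they do the work, as an engineer would, in place of code of your own. Each camera call takes 0.05 s, during which the arm holds its last target.

## Working session

There is one attempt and no reset: what is moved stays moved. The work goes in short steps, Python scripts to look and compute and a tool call to move; the robot and the scene stay as the last step left them, time stands still between calls to the robot, and variables do not carry over. Pictures are saved under pics/ and viewed, and the job is handed in when it is done.

Besides the shell and the picture viewer there is one more tool, called after "Call:" in YAML: its name, and indented under it one key for each argument. send_rows: Moves the arm, as the interface text tells. Its arguments: {"type":"object","properties":{"series":{"type":"string"}},"required":["series"]}

```bash
ls; mkdir -p pics; cat > h.py <<'E'
import numpy as np,cv2
from plant import robot
np.set_printoptions(precision=3,suppress=True)
E
python3 - <<'E'
from h import *
print(robot.get_obs(), robot.grasp_offset)
for n in("scene","top"):
    p,d=robot.grab_frame(n); cv2.imwrite(f"pics/{n}0.png",p[:,:,::-1]); np.save(f"{n}0d.npy",d); print(n,robot.calibration(n))
E
```

```text
pics
{'clock': 0.0, 'joint_pos': array([-1.214,  0.418, -0.01 ,  1.614,  0.005,  1.111, -0.053]), 'dq': array([ 0.001, -0.   , -0.   , -0.   ,  0.001, -0.001, -0.002]), 'effort': array([ -0.   , -86.445,   0.678, -43.49 ,   0.019,   0.007,  -0.   ]), 'tcp_pos': array([242.545, 575.632, 230.657]), 'orientation': array([[-0.   ,  0.388,  0.922],
       [-0.001,  0.922, -0.388],
       [-1.   , -0.001,  0.   ]]), 'wrist_force': array([-0.257, -0.473, -0.321]), 'wrist_torque': array([-0.019, -0.017, -0.009]), 'width': 0.996335839578973} 18.700000000000003
scene {'fx': 460.512373898306, 'fy': 460.512373898306, 'cx': 319.6557358002195, 'cy': 239.9831693955817, 'k1': -0.08813227361820063, 'xyz': array([1417.209,   91.643,  812.379]), 'orientation': array([[ 0.01 ,  0.625, -0.78 ],
       [ 1.   ,  0.001,  0.014],
       [ 0.01 , -0.78 , -0.625]])}
top {'fx': 618.1802532057902, 'fy': 618.1802532057902, 'cx': 330.51124434597745, 'cy': 235.8482021226239, 'k1': -0.10990905316645147, 'xyz': array([ 276.741,  100.92 , 1646.566]), 'orientation': array([[ 0.003, -0.991,  0.134],
       [-1.   , -0.003,  0.003],
       [-0.003, -0.134, -0.991]])}
```

View pics/scene0.png

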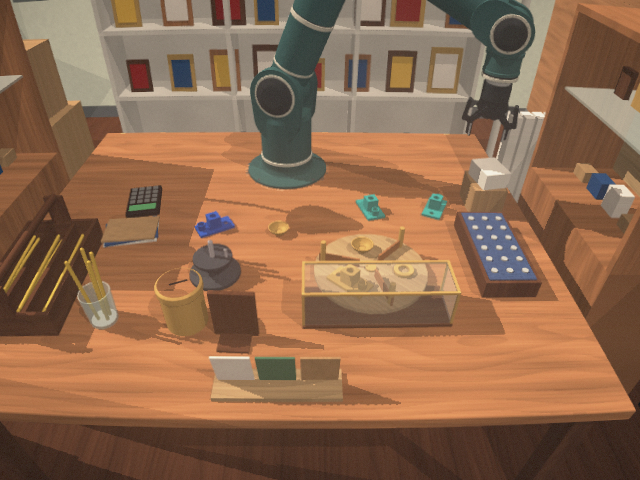

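View pics/top0.png

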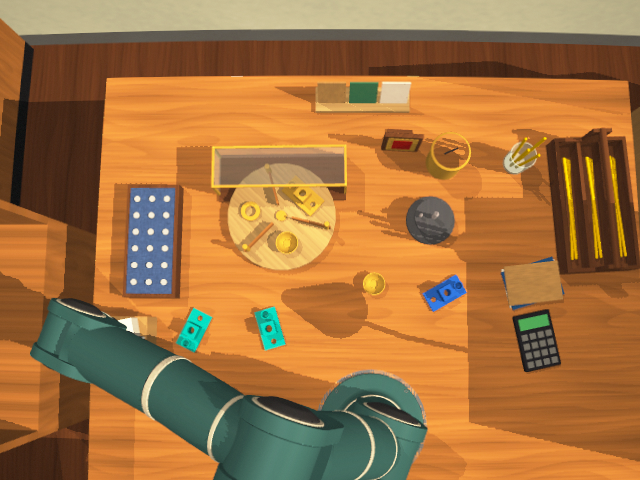

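The scene view shows the turntable with its hood at (380,270), the stand at (215,262), the tin at (182,300) and the frame at (233,320). In the top view the turntable is at (282,216), the bracket at (306,197), the stand at (431,220), the frame at (402,141) and the tin at (449,156). I'll zoom in on the turntable and stand.

```bash
cat >> h.py <<'E'
def ray(n,u,v):
    c=robot.calibration(n); K=np.array([[c['fx'],0,c['cx']],[0,c['fy'],c['cy']],[0,0,1.]])
    # distortion: r_d = r(1+k1 r^2)
    q=cv2.undistortPoints(np.array([[[u,v]]],float),K,np.array([c['k1'],0,0,0,0.]))[0,0]
    return np.array(c['xyz']),np.array(c['orientation'])@np.array([q[0],q[1],1.])
def onplane(n,u,v,z):
    o,d=ray(n,u,v); return o+d*(z-o[2])/d[2]
def dep(n,u,v,D):
    o,d=ray(n,u,v); return o+d*D[int(round(v)),int(round(u))]
def proj(n,P):
    c=robot.calibration(n); K=np.array([[c['fx'],0,c['cx']],[0,c['fy'],c['cy']],[0,0,1.]])
    R=np.array(c['orientation']).T; t=-R@np.array(c['xyz'])
    return cv2.projectPoints(np.array(P,float).reshape(-1,1,3),cv2.Rodrigues(R)[0],t,K,np.array([c['k1'],0,0,0,0.]))[0][:,0]
def crop(n,img,x0,y0,x1,y1,s,name):
    cv2.imwrite(name,cv2.resize(img[y0:y1,x0:x1],None,fx=s,fy=s,interpolation=cv2.INTER_CUBIC))
E
python3 - <<'E'
from h import *
t=cv2.imread("pics/top0.png");s=cv2.imread("pics/scene0.png")
crop('top',t,210,135,360,285,4,"pics/tc.png")
crop('top',t,390,170,480,260,6,"pics/ts.png")
crop('s',s,290,210,470,340,4,"pics/sc.png")
crop('s',s,150,210,290,350,4,"pics/ss.png")
E
```

```text
(no output)
```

View pics/tc.png

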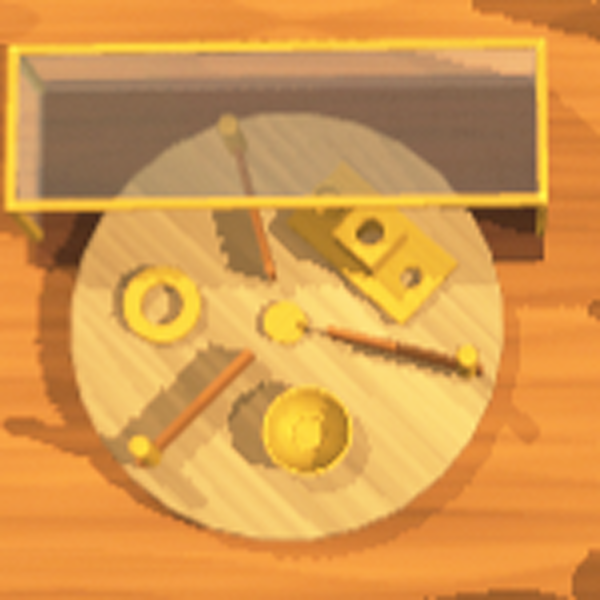

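View pics/ts.png

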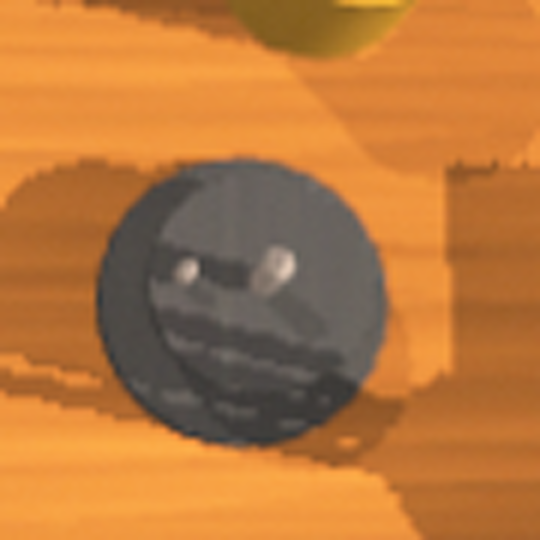

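View pics/sc.png

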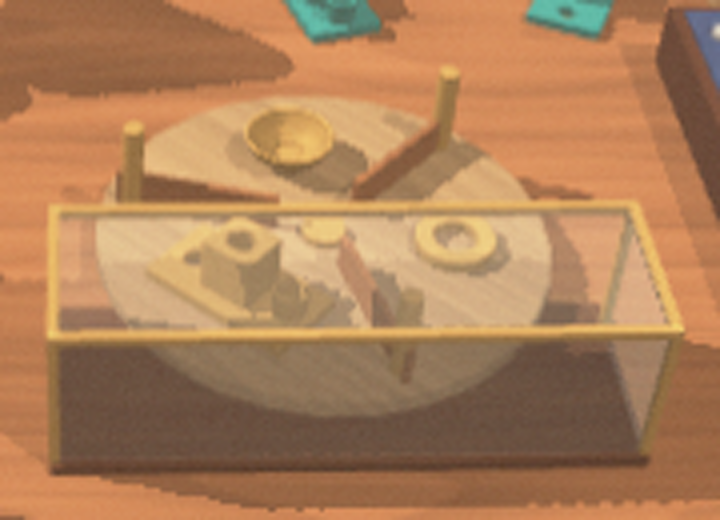

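View pics/ss.png

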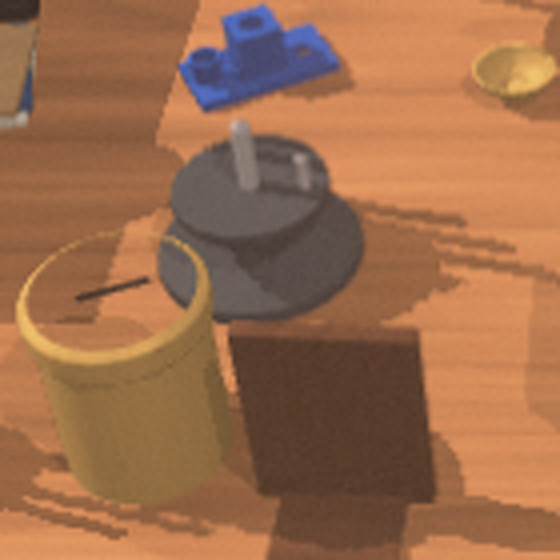

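The zooms show post tops in the tc crop at (229,125), (467,357) and (141,448), and the hub top at (370,231). The push post is the one at right (467,357). In the ts crop, the shaft tip is at about (283,262) and the pin tip at about (188,267).

```bash
python3 - <<'E'
from h import *
D=np.load("top0d.npy");DS=np.load("scene0d.npy")
f=lambda X,Y:(210+(X+.5)/4-.5,135+(Y+.5)/4-.5)
P=[onplane('top',*f(*q),88) for q in[(229,125),(467,357),(141,448)]]
for p,q in zip(P,[(229,125),(467,357),(141,448)]): print('post',p,'dep',dep('top',*f(*q),D))
A=np.array([[*(2*(P[i]-P[0])[:2])] for i in(1,2)]);b=[P[i][:2]@P[i][:2]-P[0][:2]@P[0][:2] for i in(1,2)]
c=np.linalg.solve(A,b);print('axis',c,[np.linalg.norm(p[:2]-c) for p in P],[np.degrees(np.arctan2(*(p[:2]-c)[::-1])) for p in P])
# posts in scene
g=lambda X,Y:(290+(X+.5)/4-.5,210+(Y+.5)/4-.5)
for q in[(133,129),(450,73),(410,295)]: print('scene post',onplane('scene',*g(*q),88))
# disk rim at z25
print('rim',[onplane('top',*f(*q),25)[:2] for q in[(72,318),(502,318),(288,540)]])
for q in[(52,205),(637,205),(52,336),(683,333)]: print('scene roof',onplane('scene',*g(*q),105))
for q in[(10,206),(545,203),(545,43),(10,48)]: print('top roof',onplane('top',*f(*q),105))
# hub top z=25+44
for q in[(370,231),(410,277)]: print('hub',onplane('top',*f(*q),69),dep('top',*f(*q),D))
print('hub sc',onplane('scene',*g(240,239),69))
print('hole z33',onplane('top',*f(411,276),33))
h=lambda X,Y:(390+(X+.5)/6-.5,170+(Y+.5)/6-.5)
print('shaft',onplane('top',*h(285,262),112),'pin',onplane('top',*h(188,267),86))
k=lambda X,Y:(150+(X+.5)/4-.5,210+(Y+.5)/4-.5)
print('scene shaft tip',onplane('scene',*k(239,126),112),'foot',onplane('scene',*k(249,186),60),'pin tip',onplane('scene',*k(301,157),86),'foot',onplane('scene',*k(308,186),60))
t=cv2.imread("pics/top0.png");hsv=cv2.cvtColor(t,cv2.COLOR_BGR2HSV)
m=((hsv[:,:,1]<70)&(hsv[:,:,2]<140)).astype(np.uint8);m[:, :400]=0;m[:,470:]=0;m[:185]=0;m[:,][250:]=0
n,l,s,ce=cv2.connectedComponentsWithStats(m);i=1+s[1:,4].argmax();print(s[i],ce[i])
ys,xs=np.where(l==i)
pts=np.array([dep('top',x,y,D) for x,y in zip(xs,ys)]); 
for lo,hi in((52,68),(-5,20)):
    s_=pts[(pts[:,2]>lo)&(pts[:,2]<hi)];print(lo,s_.mean(0),s_.min(0),s_.max(0))
for nme,u,v in(('frame',402,132),('tin',449,143)): print(nme,dep('top',u,v,D))
E
```

```text
post [669.405 271.724  88.   ] dep [665.257 269.92  104.464]
post [517.681 116.924  88.   ] dep [518.439 116.974  83.099]
post [458.646 324.107  88.   ] dep [458.855 324.364  86.206]
axis [549.104 237.88 ] [np.float64(124.97092301126898), np.float64(124.97092301126935), np.float64(124.970923011269)] [np.float64(15.712839742282275), np.float64(-104.56294652748191), np.float64(136.37172962958132)]
scene post [520.99  116.127  88.   ]
scene post [462.269 324.458  88.   ]
scene post [669.981 270.489  88.   ]
rim [array([553.175, 381.322]), array([553.719,  94.402]), array([405.382, 234.834])]
scene roof [612.379  67.382 105.   ]
scene roof [612.453 410.777 105.   ]
scene roof [718.798  69.332 105.   ]
scene roof [717.946 412.135 105.   ]
top roof [612.133 409.417 105.   ]
top roof [614.377  67.496 105.   ]
top roof [719.608  67.402 105.   ]
top roof [716.491 412.917 105.   ]
hub [603.403 180.556  69.   ] [613.565 183.033  19.926]
hub [573.028 154.301  69.   ] [582.864 156.073  16.63 ]
hub sc [602.111 179.215  69.   ]
hole z33 [580.466 154.86   33.   ]
shaft [ 541.931 -162.687  112.   ] pin [ 544.096 -125.41    86.   ]
scene shaft tip [ 548.454 -160.192  112.   ] foot [ 543.83  -162.012   60.   ] pin tip [ 546.535 -125.747   86.   ] foot [ 543.696 -124.878   60.   ]
[ 406  197   48   47 1728] [429.734 220.205]
52 [ 541.927 -160.766   59.581] [ 492.823 -208.722   52.018] [ 592.582 -111.688   67.832]
-5 [ 523.192 -144.69    11.653] [ 478.121 -223.962   -3.148] [604.578 -95.906  19.952]
frame [787.72  -89.627   3.153]
tin [ 759.223 -220.357   -3.449]
```

```bash
cat >> h.py <<'E'
def togo(x,y,z,yawdeg=None):
    o=robot.get_obs(); R=o['orientation']; p=o['tcp_pos']
    d=R.T@(np.array([x,y,z])-p)
    print('t',round(o['clock'],2),'tcp',p,'yaw(y)',round(np.degrees(np.arctan2(R[1,1],R[0,1])),2),'xz',R[2,0],'F',o['wrist_force'],'w',round(o['width'],3),'q',o['joint_pos'])
    print('tool-frame shift',d,'n',np.linalg.norm(d))
    if yawdeg is not None:
        # world rotvec -> level tool with given yaw
        a=np.radians(yawdeg);y_=np.array([np.cos(a),np.sin(a),0]);x_=np.array([0,0,-1.]);T=np.c_[x_,y_,np.cross(x_,y_)]
        print('rotvec',cv2.Rodrigues(R.T@T)[0].ravel(), 'shift in target axes',T.T@(np.array([x,y,z])-p))
E
python3 -c "
from h import *
togo(540,108,200,75.4)"
```

```text
t 0.1 tcp [242.554 575.672 230.689] yaw(y) 67.16 xz -0.999999309581262 F [ 0.111  0.023 -0.559] w 1.001 q [-1.214  0.418 -0.01   1.614  0.005  1.111 -0.053]
tool-frame shift [  31.104 -315.476  455.677] n 555.0976948262949
rotvec [-0.144  0.     0.001] shift in target axes [  30.689 -377.594  405.727]
```

Call:
send_rows:
  series: "0 -24 34 0 0 0 0;0 -24 34 0 0 0 0;0 -24 34 0 0 0 0;0 -24 34 0 0 0 0;0 -24 34 0 0 0 0;0 -24 34 0 0 0 0;0 -24 34 0 0 0 0;0 -24 34 0 0 0 0"

```text
clock: 0.9
tcp_pos: [419.3, 291.7, 231.2]
orientation: [[-0.0, 0.388, 0.922], [-0.0, 0.922, -0.388], [-1.0, -0.0, -0.0]]
wrist_force: [0.8, 1.1, 0.2]
width: 0.001
```

```bash
python3 -c "
from h import *
togo(540,108,200,75.4)"
```

```text
t 0.9 tcp [419.286 291.726 231.203] yaw(y) 67.15 xz -0.999999967232244 F [0.812 1.117 0.211] w 0.001 q [-0.792  0.213  0.142  1.899 -0.035  1.032  0.537]
tool-frame shift [  31.209 -122.434  182.583] n 222.0377584455308
rotvec [-0.144 -0.     0.   ] shift in target axes [  31.203 -147.365  163.128]
```

Call:
send_rows:
  series: "0 -24 37 0 0 0 0;0 -24 37 0 0 0 0;0 -24 37 0 0 0 0;0 -24 37 0 0 0 0;0 -24 37 0 0 0 0;0 0 0 -0.144 0 0 0;0 0 0 0 0 0 0"

```text
clock: 1.6
tcp_pos: [542.8, 110.0, 230.9]
orientation: [[-0.001, 0.251, 0.968], [-0.0, 0.968, -0.251], [-1.0, -0.001, -0.001]]
wrist_force: [0.0, 0.6, 0.2]
width: 0.001
```

```bash
python3 -c "
from h import *
togo(547,109,62,75.4)"
```

```text
t 1.6 tcp [542.789 109.983 230.867] yaw(y) 75.46 xz -0.9999996069714467 F [0.022 0.637 0.247] w 0.001 q [-0.462  0.296  0.25   1.801 -0.083  1.056  1.136]
tool-frame shift [168.864   0.205   4.434] n 168.92187800102838
rotvec [ 0.001 -0.001  0.001] shift in target axes [168.867   0.11    4.322]
```

Call:
send_rows:
  series: "30 0 2 0 0 0 0;35 0 2 0 0 0 0;35 0 0 0 0 0 0;35 0 0 0 0 0 0;34 0 0 0 0 0 0;0 0 0 0 0 0 0"

```text
clock: 2.2
tcp_pos: [543.6, 110.5, 58.8]
orientation: [[-0.006, 0.254, 0.967], [-0.002, 0.967, -0.254], [-1.0, -0.003, -0.006]]
wrist_force: [-0.9, -0.2, 0.6]
width: 0.003
```

```bash
python3 - <<'E'
from h import *
togo(547,109,62,75.4)
p,d=robot.grab_frame('scene');crop('s',np.ascontiguousarray(p[:,:,::-1]),260,120,460,270,4,"pics/s1.png")
E
```

```text
t 2.2 tcp [543.638 110.488  58.756] yaw(y) 75.29 xz -0.9999785796098299 F [-0.877 -0.2    0.574] w 0.003 q [-0.42   0.532  0.207  1.917 -0.16   0.715  1.195]
tool-frame shift [-3.263 -0.596  3.611] n 4.90341026149515
rotvec [-0.002 -0.006  0.003] shift in target axes [-3.244 -0.592  3.629]
```

View pics/s1.png

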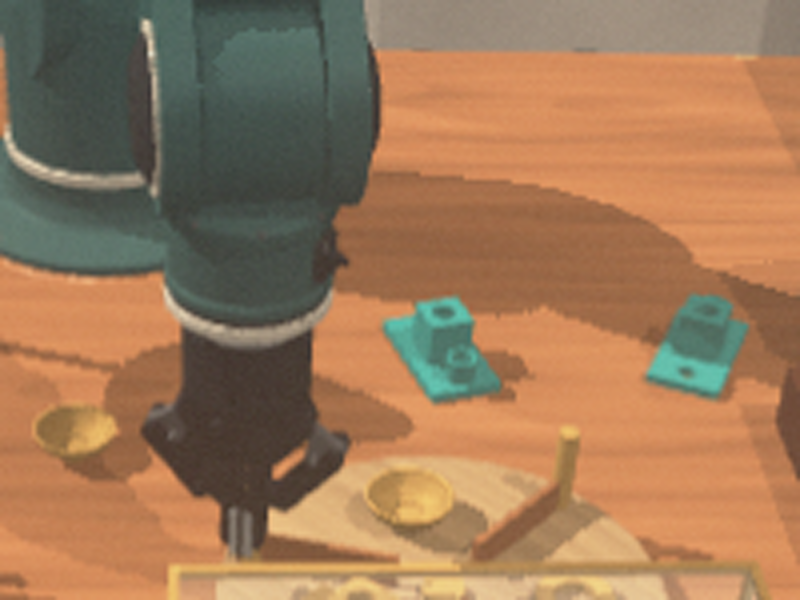

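Call:
send_rows:
  series: "-3 0 -5 0 0 0 0;0 0 -4 0 0 0 0;0 -0.85 -7.53 0.06 0 0 0;0 -0.85 -7.53 0.06 0 0 0;0 -0.85 -7.53 0.06 0 0 0;0 -0.85 -7.53 0.06 0 0 0;0 -0.85 -7.53 0.06 0 0 0;0 -0.85 -7.53 0.06 0 0 0"

```text
clock: 3.05
tcp_pos: [494.7, 125.7, 66.9]
orientation: [[0.002, 0.579, 0.815], [0.001, 0.815, -0.579], [-1.0, 0.002, 0.001]]
wrist_force: [-0.1, -1.2, 0.4]
width: 0.001
```

```bash
cat >> h.py <<'E'
def rel():
    o=robot.get_obs(); R=o['orientation'];p=o['tcp_pos']
    print('axis in tool',R.T@(np.array([549,238,60])-p),'yaw',np.degrees(np.arctan2(R[1,1],R[0,1])),'F',o['wrist_force'],'q',o['joint_pos'],'p',p)
E
python3 -c "
from h import *
rel()"
```

```text
axis in tool [  7.148 122.963 -20.769] yaw 54.59817933036278 F [-0.125 -1.164  0.45 ] q [-0.557  0.461  0.301  2.032 -0.213  0.676  0.834] p [494.68  125.733  66.905]
```

Call:
send_rows:
  series: "3 -1.5 -7.5 0.06 0 0 0;3 -1.5 -7.5 0.06 0 0 0;0 -0.85 -7.53 0.06 0 0 0;0 -0.85 -7.53 0.06 0 0 0;0 -0.85 -7.53 0.06 0 0 0;0 -0.85 -7.53 0.06 0 0 0;0 -0.85 -7.53 0.06 0 0 0;0 -0.85 -7.53 0.06 0 0 0"

```text
clock: 3.85
tcp_pos: [448.3, 164.2, 60.7]
orientation: [[0.002, 0.89, 0.456], [0.002, 0.456, -0.89], [-1.0, 0.002, -0.001]]
wrist_force: [0.2, -1.3, 0.3]
width: 0.001
```

```bash
python3 - <<'E'
from h import *
rel()
p,d=robot.grab_frame('scene');crop('s',np.ascontiguousarray(p[:,:,::-1]),260,150,460,300,4,"pics/s2.png")
E
```

```text
axis in tool [  0.987 123.234 -19.871] yaw 27.100346240073463 F [ 0.23  -1.289  0.304] q [-0.764  0.441  0.416  2.116 -0.296  0.637  0.329] p [448.347 164.17   60.71 ]
```

View pics/s2.png

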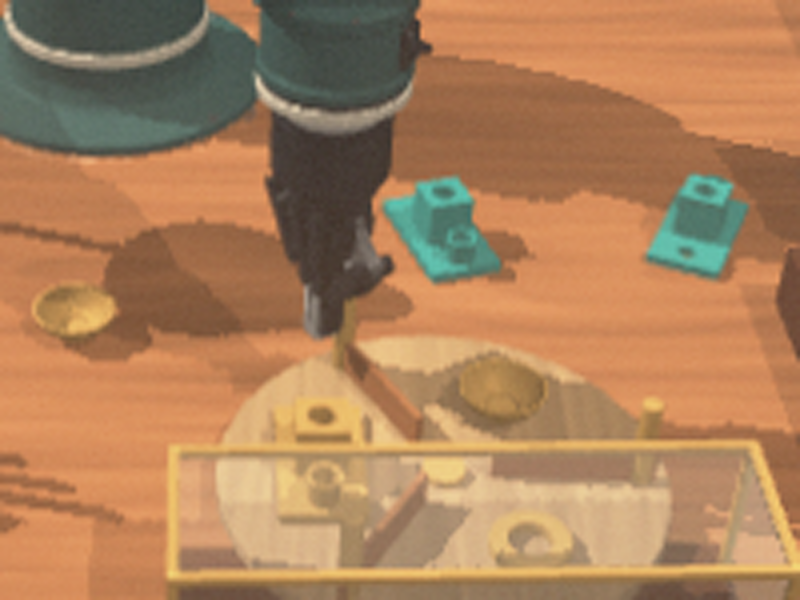

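The finger tip is at (320,330), pushing the post at (347,330). The bracket rides along at (320,450).

Call:
send_rows:
  series: "0 -1.2 -7.53 0.06 0 0 0;0 -1.2 -7.53 0.06 0 0 0;0 -0.85 -7.53 0.06 0 0 0;0 -0.85 -7.53 0.06 0 0 0;0 -0.85 -7.53 0.06 0 0 0;0 -0.85 -7.53 0.06 0 0 0;0 -0.85 -7.53 0.06 0 0 0;0 -0.85 -7.53 0.06 0 0 0"

```text
clock: 4.7
tcp_pos: [425.6, 219.6, 60.4]
orientation: [[0.001, 1.0, -0.005], [0.002, -0.005, -1.0], [-1.0, 0.001, -0.002]]
wrist_force: [-1.0, -0.7, 0.4]
width: 0.005
```

Call:
send_rows:
  series: "0 -1.2 -7.53 0.06 0 0 0;0 -1.2 -7.53 0.06 0 0 0;0 -0.85 -7.53 0.06 0 0 0;0 -0.85 -7.53 0.06 0 0 0;0 -0.85 -7.53 0.06 0 0 0;0 -0.85 -7.53 0.06 0 0 0;0 -0.85 -7.53 0.06 0 0 0;0 -0.85 -7.53 0.06 0 0 0"

```text
clock: 5.5
tcp_pos: [430.9, 279.5, 60.4]
orientation: [[0.0, 0.885, -0.466], [0.002, -0.466, -0.885], [-1.0, -0.001, -0.002]]
wrist_force: [-0.4, -0.9, -0.6]
width: -0.0
```

```bash
python3 - <<'E'
from h import *
rel()
p,d=robot.grab_frame('scene');crop('s',np.ascontiguousarray(p[:,:,::-1]),280,150,480,300,4,"pics/s3.png")
E
```

```text
axis in tool [  0.319 123.784 -18.37 ] yaw -27.80707220543978 F [-0.428 -0.946 -0.584] q [-1.148  0.546  0.64   2.034 -0.495  0.715 -0.68 ] p [430.941 279.495  60.358]
```

View pics/s3.png

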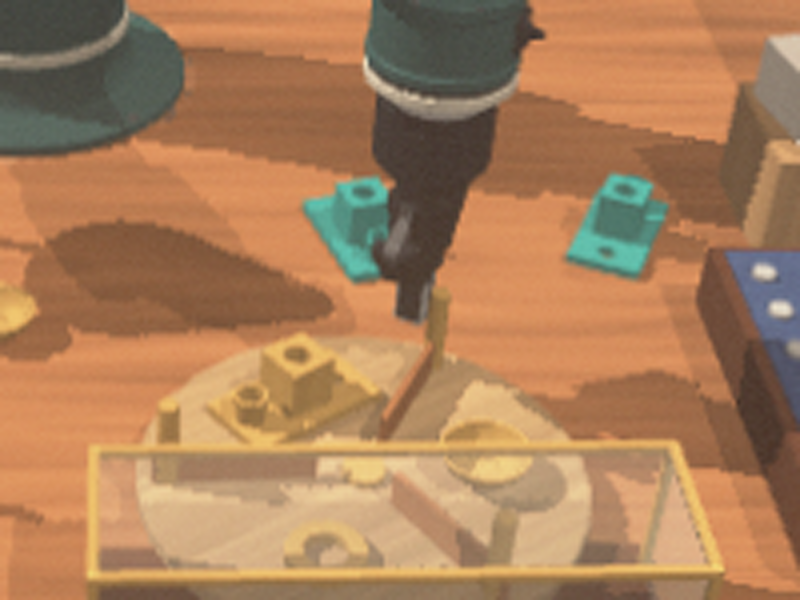

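The bracket sits at (295,385), with about 32° left to go.

Call:
send_rows:
  series: "0 -1.2 -7.53 0.06 0 0 0;0 -1.2 -7.53 0.06 0 0 0;0 -0.85 -7.53 0.06 0 0 0;0 -0.85 -7.53 0.06 0 0 0;0 -0.85 -7.53 0.06 0 0 0;0 -0.85 -7.53 0.06 0 0 0;0 -0.85 -7.53 0.06 0 0 0;0 -0.85 -7.53 0.06 0 0 0"

```text
clock: 6.35
tcp_pos: [463.3, 329.7, 60.2]
orientation: [[-0.0, 0.57, -0.822], [0.001, -0.822, -0.57], [-1.0, -0.001, -0.001]]
wrist_force: [-0.8, -0.7, 0.7]
width: -0.0
```

Call:
send_rows:
  series: "0 -0.8 -5 0.04 0 0 0;0 -0.8 -5 0.04 0 0 0;0 0 0 0 0 0 0;0 0 0 0 0 0 0"

```text
clock: 6.75
tcp_pos: [470.7, 336.1, 59.8]
orientation: [[0.0, 0.505, -0.863], [0.001, -0.863, -0.505], [-1.0, -0.001, -0.0]]
wrist_force: [-0.4, -0.8, -0.7]
width: -0.003
```

Call:
send_rows:
  series: "0 0 6 0 0 0 0;-20 0 6 0 0 0 0;-40 0 0 0 0 0 0;-40 0 0 0 0 0 0;-40 0 0 0 0 0 0;0 -40 0 0 0 0 1;0 -40 0 0 0 0 1;0 -40 0 0 0 0 1"

```text
clock: 7.55
tcp_pos: [398.7, 434.6, 199.7]
orientation: [[-0.001, 0.503, -0.864], [0.001, -0.864, -0.503], [-1.0, -0.001, -0.0]]
wrist_force: [0.6, 0.1, -0.3]
width: 0.502
```

```bash
python3 - <<'E'
from h import *
rel()
for n in('scene','top'):
    p,d=robot.grab_frame(n);cv2.imwrite(f"pics/{n}4.png",p[:,:,::-1])
p=cv2.imread("pics/scene4.png");crop('s',p,280,150,480,300,4,"pics/s4.png")
p=cv2.imread("pics/top4.png");crop('s',p,210,135,360,285,4,"pics/t4.png")
E
```

```text
axis in tool [139.361 245.704 -30.88 ] yaw -59.77687247542605 F [ 0.624  0.055 -0.33 ] q [-1.544  0.531  0.903  1.759 -0.469  1.082 -1.523] p [398.712 434.603 199.664]
```

View pics/s4.png

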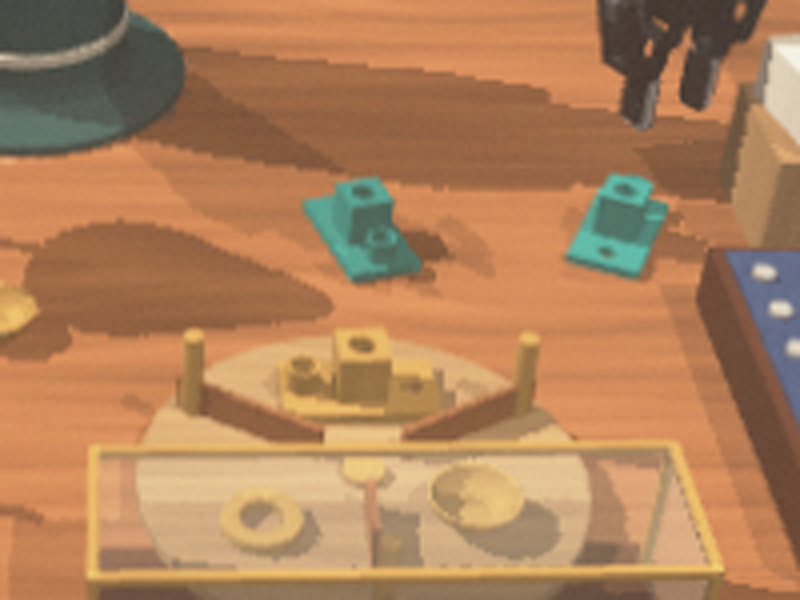

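View pics/t4.png

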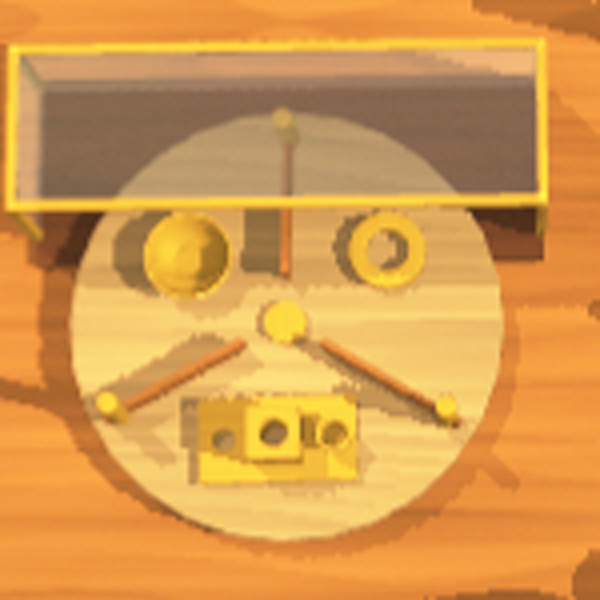

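The compartment is now at the front. In the top crop the bore is at (273,432) and the plate runs from (199,483) to (357,478). Next I'll measure the hub pose and the stand, using contours to refine.

```bash
cat >> h.py <<'E'
def tri(u1,u2):
    o1,d1=ray('top',*u1);o2,d2=ray('scene',*u2)
    s=np.linalg.lstsq(np.c_[d1,-d2],o2-o1,rcond=None)[0];a=o1+s[0]*d1;b=o2+s[1]*d2
    return (a+b)/2,np.linalg.norm(a-b)
E
python3 - <<'E'
from h import *
f=lambda X,Y:(210+(X+.5)/4-.5,135+(Y+.5)/4-.5)
g=lambda X,Y:(280+(X+.5)/4-.5,150+(Y+.5)/4-.5)
print('bore',onplane('top',*f(273,431),69),onplane('scene',*g(362,344),69),tri(f(273,431),g(362,344)))
a,b=[onplane('top',*f(*q),33) for q in[(199,484),(357,478)]];print('front edge',a,b,np.degrees(np.arctan2(*(a-b)[:2][::-1])))
a,b=[onplane('top',*f(*q),69) for q in[(247,461),(300,460)]];print('hub front',a,b)
a,b=[onplane('top',*f(*q),69) for q in[(247,404),(300,403)]];print('hub rear',a,b)
print('hole/cup',onplane('top',*f(224,439),33),onplane('top',*f(334,433),53))
a,b=[onplane('scene',*g(*q),25) for q in[(281,417),(440,415)]];print('rear edge',a,b,np.degrees(np.arctan2(*(b-a)[:2][::-1])))
h=lambda X,Y:(390+(X+.5)/6-.5,170+(Y+.5)/6-.5)
k=lambda X,Y:(150+(X+.5)/4-.5,210+(Y+.5)/4-.5)
print('shaft tip',tri(h(285,258),k(239,124)),'pin tip',tri(h(190,265),k(301,155)))
p,d=robot.grab_frame('top');p=np.ascontiguousarray(p[:,:,::-1])
crop('t',p,400,190,460,250,10,"pics/st.png")
p,d=robot.grab_frame('scene');p=np.ascontiguousarray(p[:,:,::-1])
crop('t',p,185,230,245,290,10,"pics/sst.png")
E
```

```text
bore [472.143 241.787  69.   ] [471.161 240.996  69.   ] (array([472.018, 241.294,  69.689]), np.float64(0.8620803288995808))
front edge [441.38  293.223  33.   ] [445.681 189.36   33.   ] 92.37139726112262
hub front [452.667 258.255  69.   ] [453.42  224.147  69.   ]
hub rear [489.632 258.832  69.   ] [490.372 224.619  69.   ]
hole/cup [471.202 277.247  33.   ] [472.928 203.502  53.   ]
rear edge [493.26  188.738  25.   ] [491.139 294.451  25.   ] 91.14947650948965
shaft tip (array([ 543.855, -162.195,  109.934]), np.float64(1.757957867496035)) pin tip (array([ 544.903, -126.105,   86.254]), np.float64(0.2825931730703747))
```

View pics/st.png

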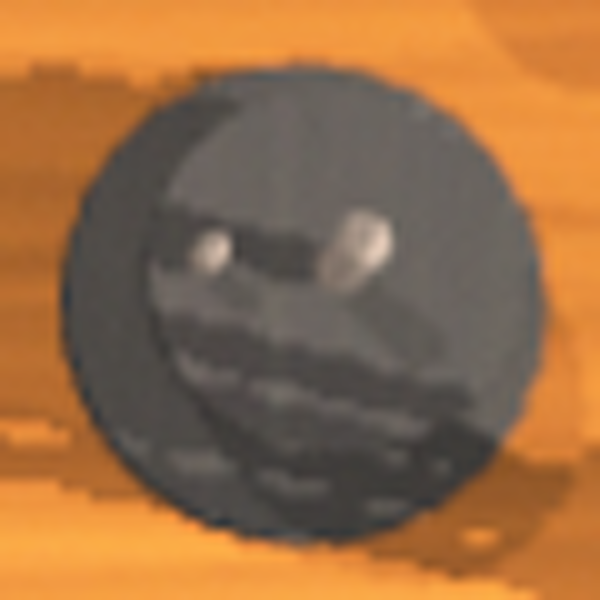

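View pics/sst.png

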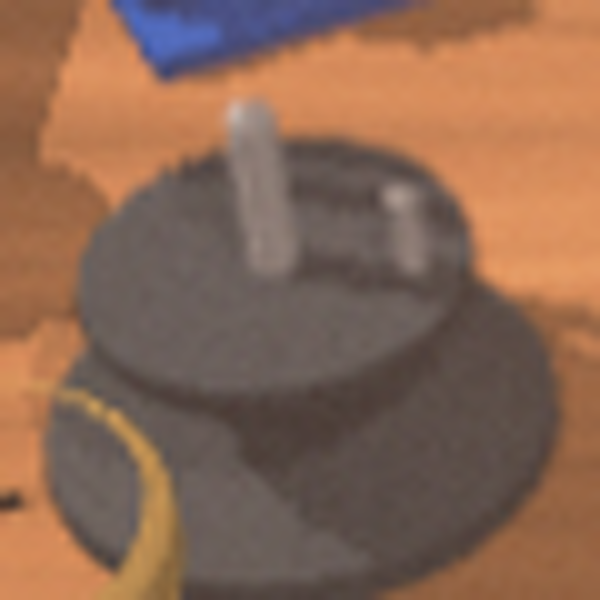

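```bash
python3 - <<'E'
from h import *
h=lambda X,Y:(400+(X+.5)/10-.5,190+(Y+.5)/10-.5)
k=lambda X,Y:(185+(X+.5)/10-.5,230+(Y+.5)/10-.5)
print('shaft tip',tri(h(372,236),k(248,107)),onplane('top',*h(372,236),111),onplane('scene',*k(248,107),111))
print('shaft base',onplane('scene',*k(272,269),60),onplane('top',*h(335,278),60))
print('pin tip',tri(h(214,245),k(400,190)),onplane('top',*h(214,245),85),onplane('scene',*k(400,190),85))
print('pin base',onplane('scene',*k(415,265),60))
togo(471.5,241,200,2)
E
```

```text
shaft tip (array([ 542.488, -161.898,  109.959]), np.float64(0.5914978947767109)) [ 542.356 -162.017  111.   ] [ 543.816 -161.214  111.   ]
shaft base [ 545.078 -162.113   60.   ] [ 540.032 -160.81    60.   ]
pin tip (array([ 544.409, -126.283,   85.223]), np.float64(1.340868473510241)) [ 544.354 -125.643   85.   ] [ 544.086 -127.04    85.   ]
pin base [ 543.413 -126.366   60.   ]
t 7.75 tcp [399.278 433.777 199.136] yaw(y) -59.68 xz -0.9999998986419895 F [ 0.54  -0.933 -0.191] w 0.848 q [-1.542  0.532  0.903  1.759 -0.468  1.082 -1.521]
tool-frame shift [ -0.837 202.87   34.968] n 205.86369048757095
rotvec [-1.077  0.     0.   ] shift in target axes [ -0.864  65.451 195.18 ]
```

Call:
send_rows:
  series: "0 34 6 0 0 0 1;0 34 6 0 0 0 1;0 34 6 0 0 0 1;0 34 6 0 0 0 1;0 34 6 0 0 0 1;0 33 5 0 0 0 1;0 0 0 0 0 0 1"

```text
clock: 8.45
tcp_pos: [473.3, 234.9, 199.8]
orientation: [[0.001, 0.496, -0.868], [0.0, -0.868, -0.496], [-1.0, 0.0, -0.001]]
wrist_force: [0.3, 0.1, -0.1]
width: 1.001
```

Call:
send_rows:
  series: "0 0 0 -0.134 0 0 1;0 0 0 -0.134 0 0 1;0 0 0 -0.134 0 0 1;0 0 0 -0.134 0 0 1;0 0 0 -0.134 0 0 1;0 0 0 -0.134 0 0 1;0 0 0 -0.134 0 0 1;0 0 0 -0.134 0 0 1"

```text
clock: 9.25
tcp_pos: [471.7, 239.7, 199.3]
orientation: [[-0.0, 0.999, 0.033], [0.0, 0.033, -0.999], [-1.0, -0.0, -0.0]]
wrist_force: [0.1, 0.8, 0.2]
width: 1.001
```

Call:
send_rows:
  series: "0 0 0 0 0 0 1;20 0 0 0 0 0 1;20 0 0 0 0 0 1;20 0 0 0 0 0 1;20 0 0 0 0 0 1;0 0 0 0 0 0 1"

```text
clock: 9.85
tcp_pos: [470.7, 239.6, 117.4]
orientation: [[-0.003, 1.0, 0.024], [-0.002, 0.024, -1.0], [-1.0, -0.003, 0.002]]
wrist_force: [0.3, -0.4, 0.7]
width: 0.998
```

```bash
python3 - <<'E'
from h import *
togo(471.5,241,42,1.7)
E
```

```text
t 9.85 tcp [470.746 239.551 117.445] yaw(y) 1.35 xz -0.9999936532965178 F [ 0.302 -0.405  0.712] w 0.998 q [-1.05   0.464  0.65   1.968 -0.373  0.834 -0.172]
tool-frame shift [75.439  0.989 -1.61 ] n 75.46232564246944
rotvec [-0.006  0.002  0.003] shift in target axes [75.445  0.797 -1.426]
```

Call:
send_rows:
  series: "20 1 -1 0 0 0 1;20 0 -0.5 0 0 0 1;20 0 0 0 0 0 1;15 0 0 0 0 0 1;0 0 0 0 0 0 1;0 0 0 0 0 0 1"

```text
clock: 10.45
tcp_pos: [473.2, 242.1, 45.0]
orientation: [[0.0, 1.0, 0.027], [-0.0, 0.027, -1.0], [-1.0, 0.0, 0.0]]
wrist_force: [0.0, 0.3, 0.6]
width: 1.0
```

```bash
python3 - <<'E'
from h import *
togo(471.5,241,41,1.7)
p,d=robot.grab_frame('scene');crop('s',np.ascontiguousarray(p[:,:,::-1]),300,160,420,280,5,"pics/s5.png")
E
```

```text
t 10.45 tcp [473.194 242.138  45.025] yaw(y) 1.54 xz -0.9999999115366025 F [0.006 0.289 0.604] w 1.0 q [-0.979  0.582  0.564  1.993 -0.475  0.697 -0.09 ]
tool-frame shift [ 4.024 -1.725  1.092] n 4.512443612609081
rotvec [-0.003  0.    -0.   ] shift in target axes [ 4.025 -1.727  1.087]
```

View pics/s5.png

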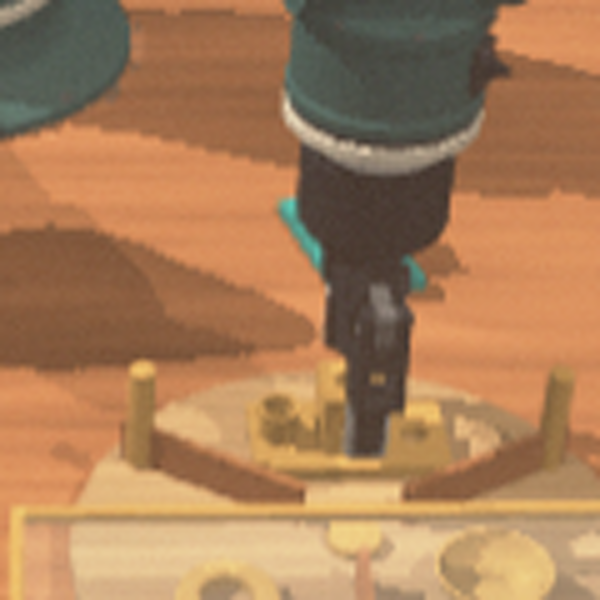

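Call:
send_rows:
  series: "3 0 1 0 0 0 1;0 0 0 0 0 0 0;0 0 0 0 0 0 0;0 0 0 0 0 0 0;0 0 0 0 0 0 0;0 0 0 0 0 0 0;0 0 0 0 0 0 0;0 0 0 0 0 0 0"

```text
clock: 11.3
tcp_pos: [472.8, 241.3, 41.6]
orientation: [[-0.0, 1.0, 0.028], [0.0, 0.028, -1.0], [-1.0, -0.0, -0.0]]
wrist_force: [-2.7, -1.0, 7.6]
width: 0.382
```

Call:
send_rows:
  series: "-8 0 0 0 0 0 0;-12 0 0 0 0 0 0;-20 0 0 0 0 0 0;-20 0 0 0 0 0 0;-20 0 0 0 0 0 0;-20 0 0 0 0 0 0;-20 0 0 0 0 0 0;0 0 0 0 0 0 0"

```text
clock: 12.1
tcp_pos: [473.8, 241.7, 164.1]
orientation: [[0.003, 1.0, 0.028], [0.003, 0.028, -1.0], [-1.0, 0.003, -0.002]]
wrist_force: [0.0, 0.3, -3.5]
width: 0.384
```

```bash
python3 - <<'E'
from h import *
togo(543,-162,180,0)
p,d=robot.grab_frame('scene');crop('s',np.ascontiguousarray(p[:,:,::-1]),300,120,420,240,5,"pics/s6.png")
E
```

```text
t 12.1 tcp [473.848 241.689 164.133] yaw(y) 1.6 xz -0.999992369142795 F [ 0.013  0.308 -3.462] w 0.384 q [-1.09   0.398  0.693  1.931 -0.318  0.919 -0.212]
tool-frame shift [-16.669  57.921 405.421] n 409.87631816271215
rotvec [ 0.028 -0.002 -0.003] shift in target axes [-15.867  69.152 403.689]
```

View pics/s6.png

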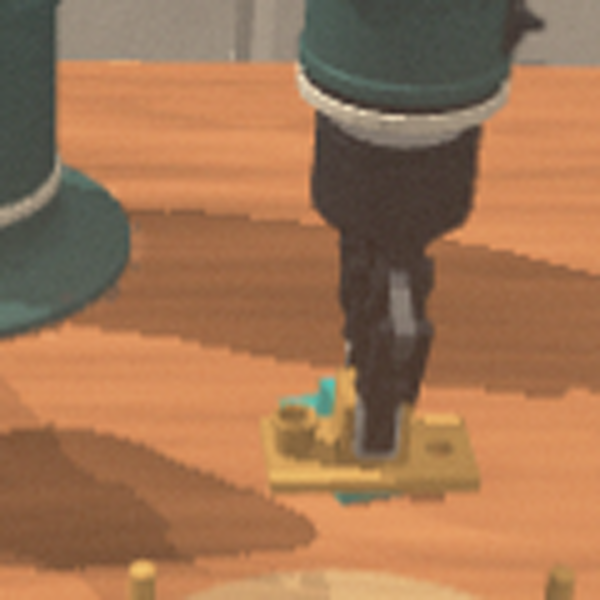

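The bracket is gripped and hangs level at (370,470), with the hole end at (440,445). I'll carry it over to the stand.

Call:
send_rows:
  series: "-5 3 15 0 0 0 0;-5 4 30 0 0 0 0;0 6 38 0 0 0 0;0 6 38 0 0 0 0;0 6 38 0 0 0 0;0 6 38 0 0 0 0;0 6 38 0 0 0 0;0 6 38 0 0 0 0"

```text
clock: 12.95
tcp_pos: [522.9, -32.6, 170.8]
orientation: [[-0.001, 1.0, 0.028], [-0.0, 0.028, -1.0], [-1.0, -0.001, 0.0]]
wrist_force: [0.4, 0.2, -3.4]
width: 0.386
```

Call:
send_rows:
  series: "0 6 38 0 0 0 0;0 6 38 0 0 0 0;0 3 25 0 0 0 0;0 0 15 0 0 0 0;0 0 0 0.03 0 0 0;0 0 0 0 0 0 0"

```text
clock: 13.55
tcp_pos: [541.3, -145.4, 170.8]
orientation: [[-0.001, 1.0, -0.003], [0.0, -0.003, -1.0], [-1.0, -0.001, -0.0]]
wrist_force: [-0.2, 0.2, -3.0]
width: 0.388
```

```bash
python3 - <<'E'
from h import *
togo(543,-162,174,0)
E
```

```text
t 13.55 tcp [ 541.285 -145.385  170.85 ] yaw(y) -0.2 xz -0.9999994734239723 F [-0.181  0.169 -3.021] w 0.388 q [-0.387  0.467  0.767  1.854 -0.387  0.976  0.545]
tool-frame shift [-3.158  1.769 16.608] n 16.99740315964704
rotvec [-0.003 -0.     0.001] shift in target axes [-3.15   1.715 16.615]
```

Call:
send_rows:
  series: "5 1.5 8 0 0 0 0;10 0 8 0 0 0 0;5 0 0 0 0 0 0;0 0 0 0 0 0 0;0 0 0 0 0 0 0"

```text
clock: 14.05
tcp_pos: [543.1, -161.8, 151.1]
orientation: [[-0.0, 1.0, -0.002], [-0.0, -0.002, -1.0], [-1.0, -0.0, 0.0]]
wrist_force: [-0.7, 0.6, -3.4]
width: 0.389
```

```bash
python3 - <<'E'
from h import *
togo(543,-162,150,0)
for n in('scene','top'):
    p,d=robot.grab_frame(n);cv2.imwrite(f"pics/{n}7.png",p[:,:,::-1])
crop('s',cv2.imread("pics/scene7.png"),170,190,270,290,6,"pics/s7.png")
crop('s',cv2.imread("pics/top7.png"),385,165,485,265,6,"pics/t7.png")
E
```

```text
t 14.05 tcp [ 543.092 -161.782  151.133] yaw(y) -0.1 xz -0.9999998959359556 F [-0.651  0.561 -3.351] w 0.389 q [-0.339  0.504  0.748  1.854 -0.416  0.946  0.595]
tool-frame shift [ 1.133 -0.091  0.218] n 1.157780948964819
rotvec [-0.002  0.     0.   ] shift in target axes [ 1.133 -0.092  0.218]
```

View pics/s7.png

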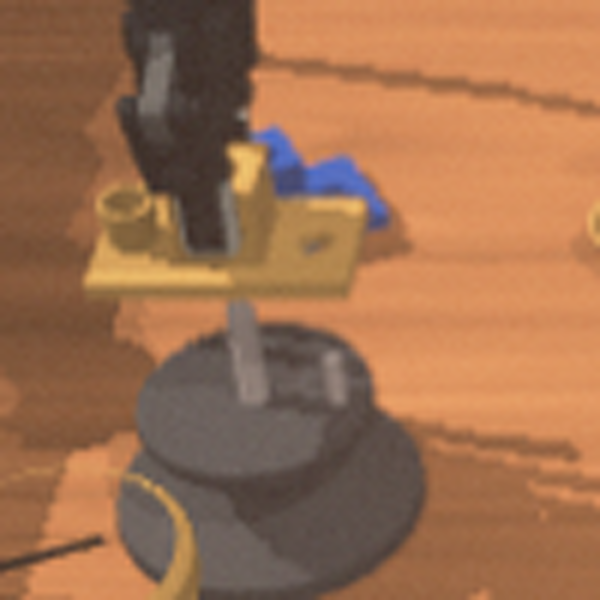

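View pics/t7.png

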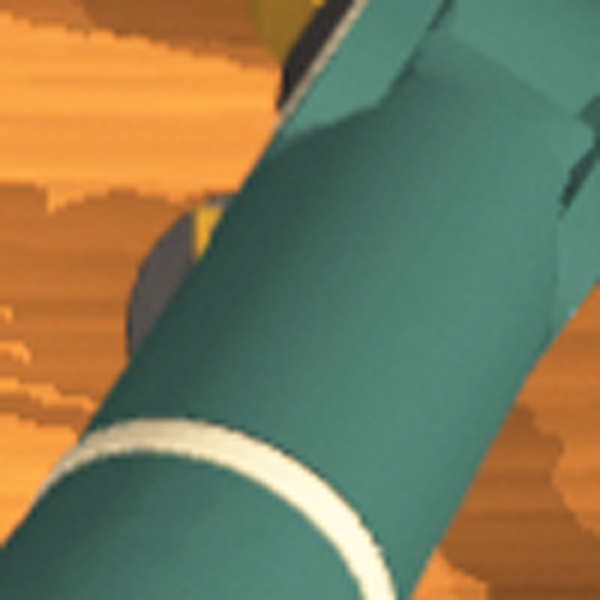

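```bash
python3 - <<'E'
from h import *
k=lambda X,Y:(170+(X+.5)/6-.5,190+(Y+.5)/6-.5)
z=151.1-16.6
a,b=[onplane('scene',*k(*q),z) for q in[(86,295),(351,297)]];print(a,b,(a+b)/2,np.linalg.norm(a-b),np.degrees(np.arctan2(*(b-a)[:2][::-1])))
a,b=[onplane('scene',*k(*q),z+8) for q in[(86,283),(352,286)]];print('top edge',a,b,(a+b)/2)
b=onplane('scene',*k(367,200),z+8);print('far +y corner',b)
print('hole',onplane('scene',*k(319,241),z+8), 'cup',onplane('scene',*k(127,203),z+28))
print('shaft foot', onplane('scene',*k(253,400),60),'pin tip',onplane('scene',*k(331,355),85),'pin foot',onplane('scene',*k(340,400),60))
E
```

```text
[ 567.551 -214.472  134.5  ] [ 568.574 -109.052  134.5  ] [ 568.063 -161.762  134.5  ] 105.42478162519102 89.44400620451503
top edge [ 570.03  -212.526  142.5  ] [ 571.703 -107.291  142.5  ] [ 570.866 -159.909  142.5  ]
far +y corner [ 515.378 -109.35   142.5  ]
hole [ 542.82  -124.709  142.5  ] cup [ 544.36  -198.355  162.5  ]
shaft foot [ 544.311 -162.245   60.   ] pin tip [ 544.856 -126.428   85.   ] pin foot [ 544.178 -125.75    60.   ]
```

Call:
send_rows:
  series: "5 0.8 0.6 0 0 0 0;6 0 0 0 0 0 0;6 0 0 0 0 0 0;6 0 0 0 0 0 0;5 0 0 0 0 0 0;0 0 0 0 0 0 0"

```text
clock: 14.75
tcp_pos: [543.6, -162.5, 122.5]
orientation: [[-0.001, 1.0, -0.002], [0.0, -0.002, -1.0], [-1.0, -0.001, -0.0]]
wrist_force: [-0.3, 0.1, -3.6]
width: 0.389
```

```bash
python3 - <<'E'
from h import *
togo(543.9,-162.4,76.6,0)
p,d=robot.grab_frame('scene');crop('s',np.ascontiguousarray(p[:,:,::-1]),170,190,270,290,6,"pics/s8.png")
E
```

```text
t 14.75 tcp [ 543.565 -162.499  122.512] yaw(y) -0.12 xz -0.9999993104832423 F [-0.286  0.072 -3.559] w 0.389 q [-0.314  0.544  0.72   1.871 -0.452  0.897  0.622]
tool-frame shift [45.912  0.389 -0.099] n 45.91339989423694
rotvec [-0.002 -0.     0.001] shift in target axes [45.912  0.335 -0.099]
```

View pics/s8.png

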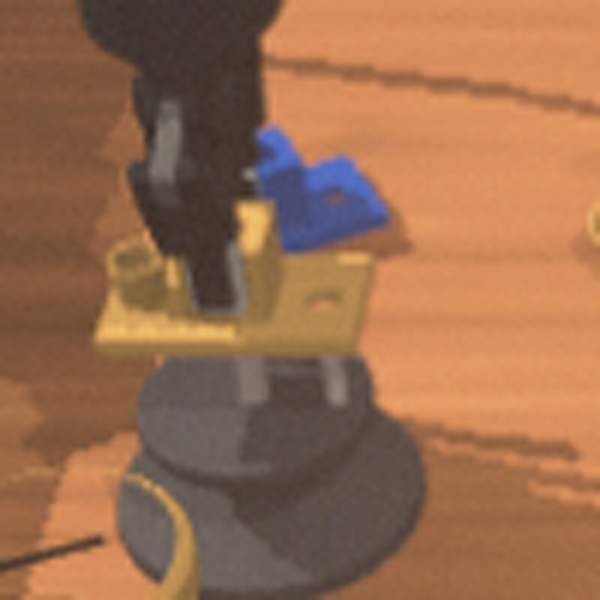

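The shaft has entered the bore without force, and the plate's near edge is at about (230,350). I'll continue down.

Call:
send_rows:
  series: "5 0 0 0 0 0 0;5 0 0 0 0 0 0;5 0 0 0 0 0 0;4 0 0 0 0 0 0;4 0 0 0 0 0 0;0 0 0 0 0 0 0"

```text
clock: 15.4
tcp_pos: [543.7, -162.6, 99.8]
orientation: [[-0.001, 1.0, -0.002], [-0.0, -0.002, -1.0], [-1.0, -0.001, 0.0]]
wrist_force: [-0.4, -0.5, -2.6]
width: 0.387
```

```bash
python3 - <<'E'
from h import *
togo(543.9,-162.4,76.6,0)
p,d=robot.grab_frame('scene');crop('s',np.ascontiguousarray(p[:,:,::-1]),170,190,270,290,6,"pics/s9.png")
E
```

```text
t 15.4 tcp [ 543.718 -162.556   99.761] yaw(y) -0.11 xz -0.9999997218916412 F [-0.368 -0.481 -2.641] w 0.387 q [-0.295  0.576  0.696  1.884 -0.48   0.856  0.644]
tool-frame shift [23.161  0.199 -0.158] n 23.16213880364557
rotvec [-0.002  0.     0.001] shift in target axes [23.161  0.182 -0.156]
```

View pics/s9.png

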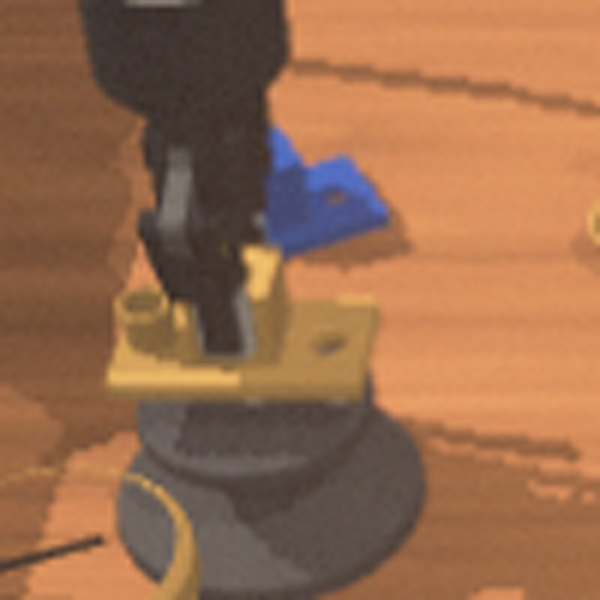

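Call:
send_rows:
  series: "4 0 0 0 0 0 0;4 0 0 0 0 0 0;4 0 0 0 0 0 0;4 0 0 0 0 0 0;4 0 0 0 0 0 0;0 0 0 0 0 0 0"

```text
clock: 16.05
tcp_pos: [543.7, -162.5, 79.7]
orientation: [[-0.001, 1.0, -0.002], [0.0, -0.002, -1.0], [-1.0, -0.001, -0.0]]
wrist_force: [-0.6, -0.2, -2.3]
width: 0.387
```

Call:
send_rows:
  series: "1 0 0 0 0 0 0;1 0 0 0 0 0 0;1 0 0 0 0 0 0;0 0 0 0 0 0 0"

```text
clock: 16.45
tcp_pos: [544.0, -162.6, 77.3]
orientation: [[0.0, 1.0, -0.002], [-0.0, -0.002, -1.0], [-1.0, 0.0, 0.0]]
wrist_force: [0.6, -0.1, -3.3]
width: 0.387
```

```bash
python3 - <<'E'
from h import *
togo(543.9,-162.4,76.6,0)
p,d=robot.grab_frame('scene');crop('s',np.ascontiguousarray(p[:,:,::-1]),170,190,270,290,6,"pics/s10.png")
E
```

```text
t 16.45 tcp [ 543.956 -162.563   77.293] yaw(y) -0.11 xz -0.9999999985176867 F [ 0.589 -0.108 -3.262] w 0.387 q [-0.275  0.607  0.671  1.894 -0.509  0.817  0.665]
tool-frame shift [ 0.693 -0.056 -0.163] n 0.7145142728009739
rotvec [-0.002  0.    -0.   ] shift in target axes [ 0.693 -0.056 -0.163]
```

View pics/s10.png

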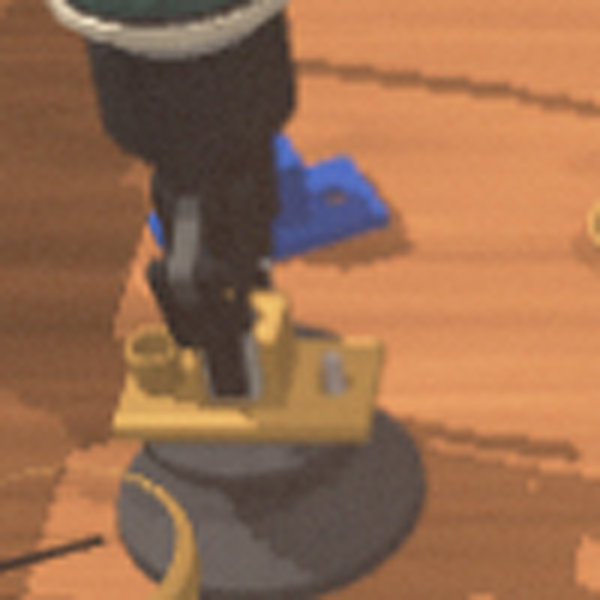

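The pin now stands up through the hole at (335,375). I'll go down in small steps until contact.

Call:
send_rows:
  series: "0.7 0 0 0 0 0 0;0.7 0 0 0 0 0 0;0 0 0 0 0 0 0"

```text
clock: 16.8
tcp_pos: [544.1, -162.6, 76.7]
orientation: [[0.0, 1.0, -0.002], [0.0, -0.002, -1.0], [-1.0, 0.0, -0.0]]
wrist_force: [-5.5, 3.2, 13.3]
width: 0.387
```

Contact at z 76.7, which matches the expected seat height of 76.6. Releasing.

Call:
send_rows:
  series: "0 0 0 0 0 0 0.5;0 0 0 0 0 0 0.6;0 0 0 0 0 0 0.8;0 0 0 0 0 0 1;0 0 0 0 0 0 1;0 0 0 0 0 0 1;0 0 0 0 0 0 1"

```text
clock: 17.5
tcp_pos: [544.0, -162.6, 75.9]
orientation: [[0.0, 1.0, -0.002], [-0.0, -0.002, -1.0], [-1.0, 0.0, 0.0]]
wrist_force: [0.5, -0.6, -0.4]
width: 1.005
```

Call:
send_rows:
  series: "-10 0 0 0 0 0 1;-20 0 0 0 0 0 1;-30 0 0 0 0 0 1;-30 0 0 0 0 0 1;-30 0 0 0 0 0 1;0 0 -45 0 0 0 1;0 0 -45 0 0 0 1;0 0 -45 0 0 0 1"

```text
clock: 18.3
tcp_pos: [544.1, -26.2, 196.9]
orientation: [[0.001, 1.0, -0.003], [0.0, -0.003, -1.0], [-1.0, 0.001, -0.0]]
wrist_force: [1.0, -0.3, 0.6]
width: 1.002
```

Call:
send_rows:
  series: "0 0 -45 0 0 0 1;0 0 -45 0 0 0 1;0 0 -45 0 0 0 1;0 0 -45 0 0 0 1;0 0 0 0 0 0 1"

```text
clock: 18.8
tcp_pos: [543.9, 158.9, 196.1]
orientation: [[-0.0, 1.0, 0.006], [0.001, 0.006, -1.0], [-1.0, -0.0, -0.001]]
wrist_force: [0.9, -0.4, -0.6]
width: 1.0
```

```bash
python3 - <<'E'
from h import *
togo(543.9,-162.4,76.6,0)
for n in('scene','top'):
    p,d=robot.grab_frame(n);cv2.imwrite(f"pics/{n}11.png",p[:,:,::-1])
a=cv2.resize(cv2.imread("pics/scene11.png")[210:350,150:290],None,fx=4,fy=4,interpolation=2)
b=cv2.resize(cv2.imread("pics/top11.png")[170:270,380:480],(560,560),interpolation=2)
cv2.imwrite("pics/s11.png",cv2.resize(np.hstack([a[:560,:560],b]),(800,400)))
crop('',cv2.imread("pics/top11.png"),390,170,480,260,6,"pics/t11.png")
E
```

```text
t 18.8 tcp [543.895 158.933 196.062] yaw(y) 0.34 xz -0.9999990533128642 F [ 0.897 -0.376 -0.619] w 1.0 q [-0.908  0.431  0.732  1.817 -0.335  1.021 -0.037]
tool-frame shift [119.033  -1.864 321.487] n 342.8206842530679
rotvec [ 0.006 -0.001  0.   ] shift in target axes [119.462   0.005 321.333]
```

View pics/s11.png

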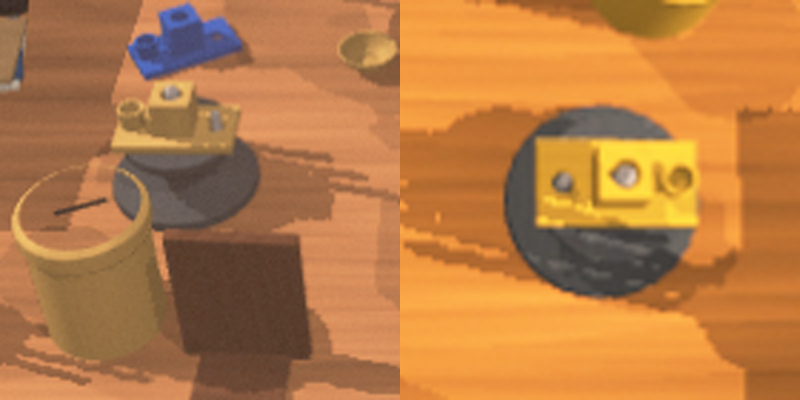

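View pics/t11.png

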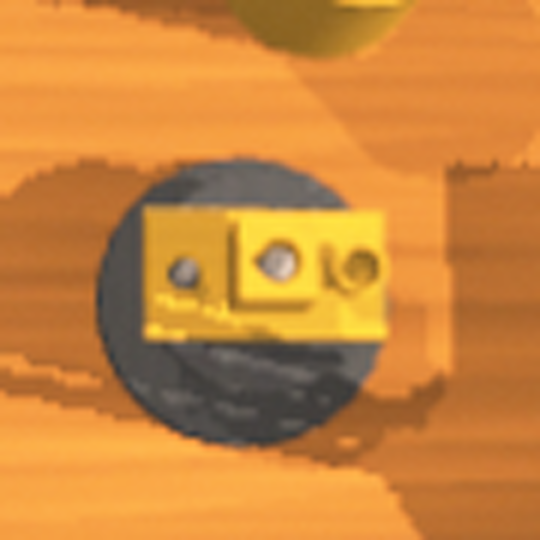

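The shaft shows in the bore at (279,262) and the pin in the hole at (185,271). I'll do a quick height check and then hand in.

```bash
python3 - <<'E'
from h import *
h=lambda X,Y:(390+(X+.5)/6-.5,170+(Y+.5)/6-.5)
k=lambda X,Y:(150+(X+.5)/2.857-.5,210+(Y+.5)/2.857-.5)
# plate corners (+x side edge, z of plate top) in both views: near-right & near-left & bore
for n,a,b in(('bore rim centre',(279,261),(172,92)),('rear-left top corner',(386,211),(113,143)),('rear-right top corner',(146,208),(235,145))):
    print(n,tri(h(*a),k(*b)),onplane('top',*h(*a),68 if n[0]!='b' else 104))
o=robot.get_obs();print(o['clock'],np.abs(o['dq']).max(),o['wrist_force'])
E
```

```text
bore rim centre (array([ 543.415, -160.996,  105.601]), np.float64(0.4958473616997747)) [ 543.732 -161.517  104.   ]
rear-left top corner (array([ 571.209, -212.834,   71.87 ]), np.float64(2.519747824985928)) [ 572.177 -214.878   68.   ]
rear-right top corner (array([ 572.278, -108.122,   70.91 ]), np.float64(3.391306526423501)) [ 573.04  -110.214   68.   ]
18.9 0.03679502335512906 [ 0.014 -0.225 -0.167]
```

```bash
python3 -c "
from h import *
print(robot.hand_in())"
```

```text
the job is handed in; nothing more can be done
None
```

The bracket is on the stand with the shaft through the hub and the pin through the hole. I handed the job in at about 19 s of the 64 s allowed. The hand-in reports no verdict, so these are my own checks:

- **Turning:** I pushed the brass post clockwise about 135° with the shut fingers. The compartment ended at the middle of the open front. The bracket was still lying in it, its hub within about 5 mm of where the compartment's middle should be.
- **Placing:** I gripped the square hub, carried the bracket over and lowered it in small steps. No force showed until it touched at TCP height 76.7 mm; I had worked out 76.6 mm for the seat. It was then released.
- **Last pictures:** The shaft shows in the bore and the pin in the hole. The bore sits at about (543.5, −161.3), within 1–2 mm of the measured shaft.
- **Bystanders and robot:** The tin and frame look untouched in the last scene picture, though I did not measure them. The gripper is about 340 mm away from the stand, with no wrist force.

**Disagreement:** heights triangulated from the two cameras came out 1.6 to 3.9 mm above nominal. The two plate corners I checked agree to within 1 mm, so I took this as camera error, since the contact height matched.

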